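# Set the inspection light by its clicks and switch it on

### The arm

A 6-joint arm with a two-finger parallel gripper is mounted at the origin on a cart in front of the work surface, level with it; the furniture and walls round the work are solid. World frame = base frame: x ahead of the robot, y to its left, z up, the work surface at z = 0. Lengths are in m, angles in rad, forces in N, time in s.
With the tool pointing down it reaches from about 0.35 to 0.875 m from the base axis. Payload 4.2 kg.
Tool frame: the origin (TCP) lies on the centre line of the jaws, within the pads' length; the fingertips stand 11 mm ahead of it and the grasp point (between the pads) lies 8 mm behind it (tip_reach is the distance from the TCP to the fingertips, in m); z points along the fingers, y is the direction in which the jaws open and shut (so a half turn about z gives the same grasp; the last joint's range is limited). The gripper opens to 85 mm and grips with 20 to 120 N. Pads are 22 mm wide; open, the fingers measure 114 mm over their backs; the gripper's body (76 mm by 85 mm) begins 54 mm behind the grasp point. The pads swing forward as they close: fully open they stand 13 mm farther back than shut.
Start: joints at [1.56, 0.385, 0.008, 0, -1.194, -0.259], TCP at [0.167, 0.602, 0.242] pointing down, gripper open.
Joint ranges: [-3.14, 3.14], [-1.21, 2.06], [-1.07, 1.41], [-3.16, 2.05], [-2.99, -0.16], [-3.1, 3.1]. Speed limits (rad/s): [2.79, 2.79, 3.14, 3.14, 3.14, 3.14].

### API

Orientations are given as [roll, pitch, yaw] about the fixed x, y, z axes, in that order (R = Rz(yaw) Ry(pitch) Rx(roll)).
In Python, from rig import sense, read_camera, camera_info, sign_off, tip_reach gives the robot as it stands.
- The arm moves only by the tool servo_tool, never from a script. Its arguments are lists of equal length, an entry for each row: "claw": the gripper's target within -1 to 1 (fully open at 1, half-way at 0, shut at -1); "offset": the shift along the world's x, y, z scaled (see below), a list of three; "twist": the turn about the world's z scaled (see below). In form: {"claw": [claw, ...], "offset": [[dx, dy, dz], ...], "twist": [twist, ...]}. A call has 1 to 12 rows; each row is the pose to reach, as a shift and turn from the pose commanded when the call began, turning the shorter way round; what a row does not reach only later rows make up. The controller multiplies each number of a shift by 0.1 m and each number of a turn by 2 pi rad. A row lasts 1/10 s, in which the tool goes at most 50 mm and 8.59 degrees, less where a joint would pass 70% of its speed; a pose out of reach is approached as far as the arm can. A call with a number of a shift or a turn outside -1 to 1 is refused whole. A call with a gripper value outside its range is refused whole. The fingers move at their own pace and stop on an object; "force" is the grip in N (left out, the last holds). Time passes only in rows, so rows that repeat a pose let the fingers close. It gives the time, the measured TCP pose, the force and the opening at its end, in the units of the state.
- sense(): the state, without advancing time (a new reading comes with each control period).
- read_camera(name): name is "side" or "top" or "wrist"; returns the picture (400x640x3 uint8, red, green, blue); there is no depth.
- camera_info(name): a dict with "camera_matrix" (3x3 intrinsics, pixels), "R" (3x3) and "t" (3): a world point X has camera coordinates R X + t. Camera axes: x right, y down, z forward; pixel columns grow to the right and rows downward; lengths in m; the calibration is good to about 2 mm. The wrist camera is an equidistant fisheye: a pixel r from the principal point sees the ray r / f radians off the axis. A picture is of the moment at which its call begins: read the wrist's pose just before it. camera_info takes no time and is no camera call; for the wrist camera it gives the pose at the moment of the call.
- sign_off(): hands the job in, once; it reports no verdict.
The state is a dict: "time": time; "joint_pos": joint angles; "joint_vel": joint speeds; "joint_torque": joint torques, N m; "ee_pos": TCP position; "tcp_rot": TCP orientation; "contact_force": force on the tool from outside, world axes, zero at the start; "torque": the same for the moment, N m; "gripper_width": opening from 0.0 (shut) to 1.0 (fully open).
Only numpy, scipy, OpenCV 4.12 (cv2) and the standard library are available. Lean on these libraries where they do the work, as an engineer would, in place of code of your own. Each camera call takes 0.05 s, during which the arm holds its last target. There are 200 camera calls.

### The job

The light source beside the dark tray is off and its dimmer lever was left part-way open. Without pinching it, push the orange lever with a fingertip all the way back to its closed end, then push it open counting the clicks by feel, and leave it resting in the third click from closed without ever running past it towards a brighter one (the diaphragm has play, so it is always set coming up from closed). Then switch the lamp on by pressing the far end of the red rocker; leave the loupe, vials, tweezers and screwdriver where they are.

Things in the scene. Friction and masses are not known exactly. Their poses are not given: they have to be found in the camera images.
- light_source: grey sheet-metal light source, fixed: case 170 (x) x 220 (y) mm, flat dark top panel 90 mm above the bench. Origin: centre of its underside; x points from its front (robot side) to its back, y left along the lever's slot, z up. Lever and rocker are on the panel. A gooseneck light guide leaves its left (+y) side, rises to 155 mm above the bench and ends 227 mm left of the origin, over the tray.
- attenuator (a joint): lever travel along the case's +y, m: 0 closed (stop right behind; not a click), notches at clicks 1 to 5 = 0.014, 0.028, 0.042, 0.056, 0.070. Starts in click 1 or 2. Leaving a notch takes about 6 N at first, falling to the crest 7 mm on; about 1 mm past the crest the lever jumps by itself into the next notch, away from the finger, and stays. A dot (closed) and growing bars (clicks) line the slot.
- lever_cap (a point): middle of the lever's orange cap, 18 mm above the panel; moves with the lever; at case x -20, y -10 mm when closed. The cap is 26 mm in the case's x, 11 mm in y, and reaches from 5 to 29 mm above the panel (black core in its middle to 31 mm). Two orange halves, open side (+y) and closed side (-y), flank the core: pressing on both at once (over 1.5 N each) counts as pinching.
- rocker (a joint): angle of the rocker switch, rad: 0 off (far end stands up), 0.44 on (far end down). Over-centre: it takes about 4 N near its far end, snaps over half-way (0.22) and stays.
- rocker_on_end (a point): point to press: on top of the red rocker's far (+x) half, 16 mm from its pivot. The rocker is 44 mm (case x) x 23 mm (y), centre at case x -28, y -82 mm; off, its far end stands 15 mm above the panel; on, the far half lies level 6 mm above the panel. A white line marks this end, a dot the near end. The bezel is 2.5 mm high.
- loupe: black eye loupe, 35 mm across, 27 mm high, standing loose on the back of the light source's top panel; origin at its foot
- vial_red: small clear vial with red cap, 18 mm across, 45 mm high, standing loose in front of the light source; origin at its foot
- vial_white: the same with a white cap
- tweezers: steel tweezers, 122 mm long, 10 mm high, lying loose left of the dark tray; origin at the middle of their underside
- dark_tray: dark grey tray 225 x 132 x 40 mm under the gooseneck, left of the light source, pleated dishes in it; it stays where it is; origin at the centre of its underside
- screwdriver: small white screwdriver with yellow end, 95 mm long, 9 mm high, lying loose right of the light source; origin at the middle of its underside

How it is judged:
On the way, in this order (a step that is already met when the one before it is completed fails the run):
1. the lever is pushed fully back to its closed end (value of joint attenuator below 0.003 m), for 0.1 s.
2. the lever rests in the third click from closed (value of joint attenuator between 0.039 and 0.045 m), for 0.2 s.
3. the rocker is switched on (value of joint rocker above 0.36 rad), for 0.1 s.
At the end, for the whole second after the job is handed in: The lever rests in the third click from closed (0.042 m, within 3 mm) and the rocker is on (beyond 0.36 rad), both released (all of step 2 and value of joint rocker above 0.36 rad); the robot touches nothing.
It fails at once if the lever runs past the third click, over the crest towards the fourth (value of joint attenuator above 0.05 m).
It fails at once if the lever is pinched: both halves of its cap pressed at once (contact force between the fingers and attenuator_c2 above 1.5 N and contact force between the fingers and attenuator_c3 above 1.5 N).
It fails at once if the loupe, a vial, the screwdriver or the tweezers is lifted or shifted by more than 15 mm (distance of any of loupe, vial_red, vial_white, screwdriver, tweezers from where it was at the start of the episode above 0.015 m).
It also fails if it takes over 72 s, if anything falls off the work surface, if the arm or the gripper's body presses on something with over 40 N, if the wrist force passes 120 N, or if a joint passes its speed limit or range.

## Working session

There is one attempt and no reset: what is moved stays moved. The work goes in short steps, Python scripts to look and compute and a tool call to move; the robot and the scene stay as the last step left them, time stands still between calls to the robot, and variables do not carry over. Pictures are saved under pics/ and viewed, about 8 in all and at most 12, crops included, and the job is handed in when it is done.

Besides the shell and the picture viewer there is one more tool, called as name(argument=value, ...), one argument or row to a line, values as JSON. servo_tool: Moves the arm, as the interface text tells. Its arguments: {"type":"object","properties":{"claw":{"type":"array"},"offset":{"type":"array"},"twist":{"type":"array"},"force":{"type":"number"}},"required":["claw","offset","twist"]}

```bash
mkdir -p pics
cat > h.py <<'E'
import numpy as np, cv2
from rig import *
def snap(n,f):
    i=camera_info(n); p=read_camera(n); cv2.imwrite('pics/'+f,cv2.cvtColor(p,cv2.COLOR_RGB2BGR)); return p,i
def ray(i,u,v):
    K,R,t=[np.array(i[k]) for k in('camera_matrix','R','t')]
    d=R.T@np.linalg.inv(K)@[u,v,1.]; return -R.T@t,d
def onz(i,u,v,z):
    o,d=ray(i,u,v); return o+d*(z-o[2])/d[2]
def proj(i,X):
    K,R,t=[np.array(i[k]) for k in('camera_matrix','R','t')]
    c=K@(R@np.array(X)+t); return c[:2]/c[2]
E
python3 - <<'E'
from h import *
s=sense();print(s, tip_reach)
a,i=snap('top','t0.png');b,j=snap('side','s0.png')
print(i,j)
E
```

```text
{'time': 0.0, 'joint_pos': array([ 1.55961707e+00,  3.85519699e-01,  6.64158051e-03, -4.73492705e-04,
       -1.19399688e+00, -2.58588560e-01]), 'joint_vel': array([ 7.95743661e-05, -3.20512129e-03,  1.00798169e-03, -9.15919545e-04,
       -7.16158896e-04, -5.79815013e-05]), 'joint_torque': array([-4.00779036e-04, -3.92293811e+01,  1.88399220e+01,  4.18612182e+00,
       -4.57172879e-03, -6.34002674e-06]), 'ee_pos': array([0.16641241, 0.60186479, 0.24125375]), 'tcp_rot': array([ 3.13947057e+00, -1.06272496e-04, -2.69942380e-01]), 'contact_force': array([ 0.07354544, -0.04927025, -0.54801208]), 'torque': array([-0.01302724, -0.03914878,  0.00129432]), 'gripper_width': 1.0022316655976955} 0.011
{'camera_matrix': array([[422.7524661 ,   0.        , 322.34333615],
       [  0.        , 422.7524661 , 195.20054505],
       [  0.        ,   0.        ,   1.        ]]), 'R': array([[ 0.02649998, -0.99961668,  0.00801518],
       [-0.99370316, -0.02721471, -0.10868945],
       [ 0.10886592, -0.00508444, -0.99404344]]), 't': array([0.01948399, 0.56945623, 0.9602115 ])} {'camera_matrix': array([[391.25151929,   0.        , 313.13583462],
       [  0.        , 391.25151929, 199.88107267],
       [  0.        ,   0.        ,   1.        ]]), 'R': array([[ 0.94475644, -0.32776903,  0.00165133],
       [-0.20966035, -0.608179  , -0.76561141],
       [ 0.25194801,  0.7229701 , -0.6433012 ]]), 't': array([-0.5234086 ,  0.21097956,  0.74329983])}
```

View pics/t0.png

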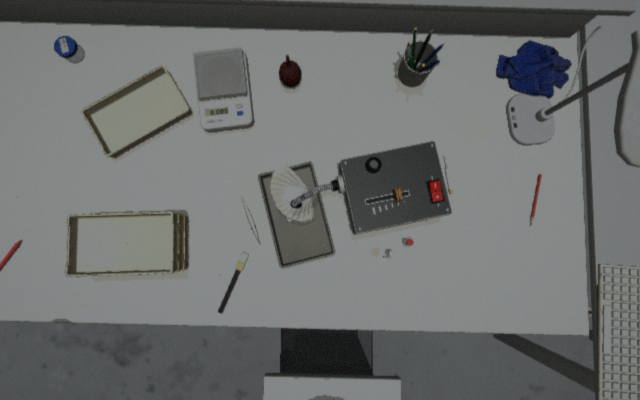

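View pics/s0.png

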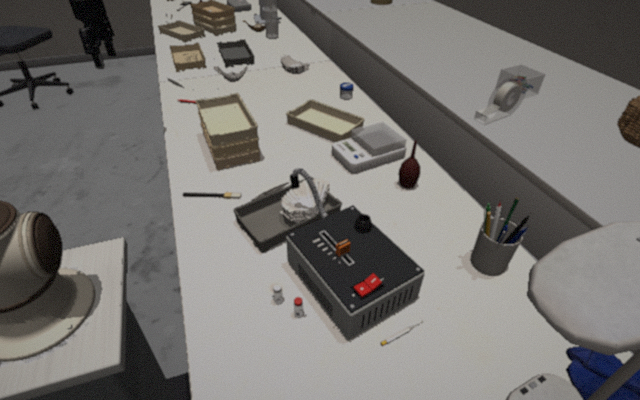

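The top view shows the light source around (395,187), turned by about 10°. The lever is at (398,194), the rocker at (436,190), the loupe at (373,164) and the gooseneck to the left. Next I'll measure the panel corners, cap and rocker.

Run:
```python
from h import *
i=camera_info('top'); j=camera_info('side')
a=cv2.imread('pics/t0.png'); b=cv2.imread('pics/s0.png')
def blobs(img,lo,hi,box,n):
    h=cv2.cvtColor(img,cv2.COLOR_BGR2HSV); m=cv2.inRange(h,np.array(lo),np.array(hi))
    k=np.zeros_like(m);x0,y0,x1,y1=box;k[y0:y1,x0:x1]=m[y0:y1,x0:x1]
    _,_,st,c=cv2.connectedComponentsWithStats(k)
    o=np.argsort(-st[1:,4])[:n]+1
    return k,[(st[q].tolist(),c[q].round(1).tolist()) for q in o]
# panel: dark
g=cv2.cvtColor(a,cv2.COLOR_BGR2GRAY); m=np.zeros_like(g); m[130:245,335:460]=(g[130:245,335:460]<85)*255
m=cv2.morphologyEx(m,cv2.MORPH_CLOSE,np.ones((11,11)));m=cv2.morphologyEx(m,cv2.MORPH_OPEN,np.ones((15,15)))
c=max(cv2.findContours(m,0,2)[0],key=cv2.contourArea)
P=np.array([onz(i,*p[0],.09)[:2] for p in c],np.float32); r=cv2.minAreaRect(P); print('panel',r, cv2.boxPoints(r))
for nm,im,inf,bx in(('top',a,i,(340,140,455,235)),('side',b,j,(285,200,425,340))):
    print(nm,'orange',blobs(im,(8,120,80),(22,255,255),bx,3)[1])
    m,l=blobs(im,(0,150,80),(7,255,255),bx,2);print('red',l)
    for z in(.098,): print([onz(inf,*q[1],z).round(4) for q in l])
    for q in blobs(im,(8,120,80),(22,255,255),bx,2)[1]: print('cap',onz(inf,*q[1],.115).round(4))
o=cv2.resize(a[130:250,330:460],None,fx=6,fy=6,interpolation=cv2.INTER_CUBIC);cv2.imwrite('pics/t0c.png',cv2.resize(o,(650,600)))
```

```text
panel ((0.5846773386001587, -0.11983928084373474), (0.1656302660703659, 0.2403859943151474), 13.393939018249512) [[ 0.47627264 -0.0220992 ]
 [ 0.53195685 -0.2559468 ]
 [ 0.69308203 -0.21757936]
 [ 0.6373978   0.01626822]]
top orange [([395, 189, 4, 12, 21], [396.8, 194.0]), ([399, 188, 4, 12, 20], [400.3, 193.7])]
red [([430, 180, 13, 22, 180], [435.7, 190.9])]
[array([ 0.5777, -0.213 ,  0.098 ])]
cap [ 0.5665 -0.1246  0.115 ]
cap [ 0.5673 -0.1321  0.115 ]
side orange [([336, 239, 15, 11, 63], [342.7, 243.9]), ([336, 250, 1, 1, 1], [336.0, 250.0])]
red [([354, 273, 28, 23, 295], [367.4, 284.6]), ([295, 298, 6, 7, 36], [297.6, 301.1])]
[array([ 0.5779, -0.2145,  0.098 ]), array([ 0.4547, -0.2075,  0.098 ])]
cap [ 0.5675 -0.1268  0.115 ]
cap [ 0.5502 -0.1369  0.115 ]
```

View pics/t0c.png

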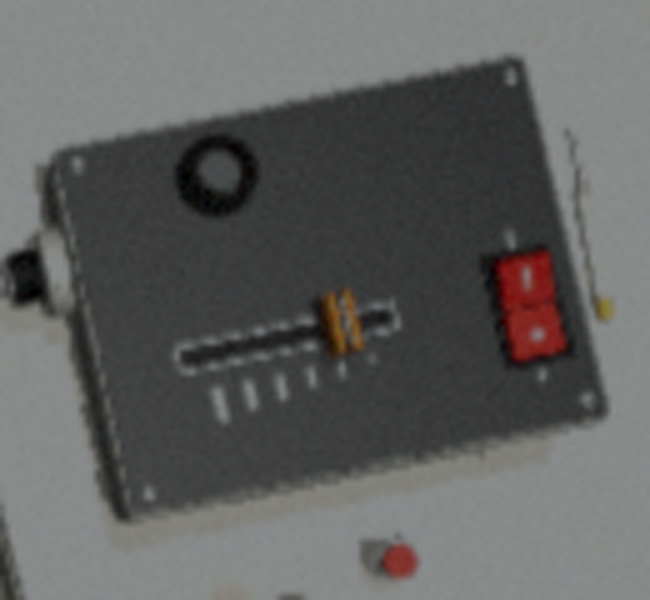

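The crop shows the lever cap next to the first bar, so it is in click 1. The panel corners are at crop (58,150), (520,60), (607,410) and (125,518), and the rocker's white line is at its far end.

Run:
```python
from h import *
i=camera_info('top');j=camera_info('side')
C=np.array([onz(i,330+u/5-.4,130+v/5-.4,.09)[:2] for u,v in((58,150),(520,60),(607,410),(125,518))])
L=np.array([[.085,.11],[.085,-.11],[-.085,-.11],[-.085,.11]])
print(C.round(4),np.linalg.norm(C-np.roll(C,1,0),axis=1))
# rigid fit
a,b=L-L.mean(0),C-C.mean(0)
yaw=np.arctan2((a[:,0]*b[:,1]-a[:,1]*b[:,0]).sum(),(a*b).sum());c=C.mean(0)
R=np.array([[np.cos(yaw),-np.sin(yaw)],[np.sin(yaw),np.cos(yaw)]])
print('yaw',yaw,np.degrees(yaw),'c',c,'res',(C-(c+L@R.T)).round(4))
for n,p in dict(cap_closed=(-.02,-.01),cap1=(-.02,.004),cap3=(-.02,.032),rock=(-.028,-.082),on_end=(-.012,-.082)).items(): print(n,(c+R@p).round(4))
for p in((.5669,-.1283),(.5777,-.213)): print('case coords',(R.T@(np.array(p)-c)).round(4))
for n,u,v,z in(('loupe',330+218/5-.4,130+175/5-.4,.117),('vr',330+398/5,130+560/5,.045)):
  p=onz(i,u,v,z);print(n,p.round(3),(R.T@(p[:2]-c)).round(3))
```

```text
[[ 0.6431 -0.0047]
 [ 0.6898 -0.2108]
 [ 0.5337 -0.2488]
 [ 0.4807 -0.0375]] [0.16562335 0.21131284 0.16065049 0.21783676]
yaw 0.2287256735351433 13.10501575985082 c [ 0.58683702 -0.1254605 ] res [[-0.0016 -0.0057]
 [-0.0048  0.0025]
 [ 0.0047  0.0031]
 [ 0.0016  0.0001]]
cap_closed [ 0.5696 -0.1397]
cap1 [ 0.5665 -0.1261]
cap3 [ 0.5601 -0.0988]
rock [ 0.5782 -0.2117]
on_end [ 0.5937 -0.208 ]
case coords [-0.0201  0.0018]
case coords [-0.0287 -0.0832]
loupe [ 0.629 -0.073  0.117] [0.053 0.042]
vr [ 0.465 -0.167  0.045] [-0.128 -0.013]
```

servo_tool(
  claw=[-1,-1,-1],
  offset=[
    [0.28,-0.5,0],
    [0.56,-1,0],
    [0.56,-1,0],
  ],
  twist=[-0.0122,-0.0244,-0.0244],
)

```text
time: 0.4
ee_pos: [0.2236, 0.4985, 0.242]
tcp_rot: [3.139, -0.0, -0.426]
contact_force: [0.6, 0.6, -0.4]
gripper_width: 0.511
```

servo_tool(
  claw=[-1,-1,-1],
  offset=[
    [0.28,-0.5,0],
    [0.56,-1,0],
    [0.56,-1,0],
  ],
  twist=[-0.0122,-0.0244,-0.0244],
)

```text
time: 0.7
ee_pos: [0.2794, 0.3988, 0.2422]
tcp_rot: [3.14, -0.0, -0.58]
contact_force: [-0.7, -0.3, 0.7]
gripper_width: 0.002
```

servo_tool(
  claw=[-1,-1,-1],
  offset=[
    [0.28,-0.5,0],
    [0.56,-1,0],
    [0.56,-1,0],
  ],
  twist=[-0.0122,-0.0244,-0.0244],
)

```text
time: 1.0
ee_pos: [0.3353, 0.2996, 0.2422]
tcp_rot: [3.141, -0.0, -0.733]
contact_force: [0.2, 0.5, -0.7]
gripper_width: -0.001
```

servo_tool(
  claw=[-1,-1,-1],
  offset=[
    [0.28,-0.5,0],
    [0.56,-1,0],
    [0.56,-1,0],
  ],
  twist=[-0.0122,-0.0244,-0.0244],
)

```text
time: 1.3
ee_pos: [0.3916, 0.2001, 0.2422]
tcp_rot: [3.141, -0.0, -0.886]
contact_force: [0.3, 0.7, 0.1]
gripper_width: 0.001
```

servo_tool(
  claw=[-1,-1,-1],
  offset=[
    [0.28,-0.5,0],
    [0.56,-1,0],
    [0.56,-1,0],
  ],
  twist=[-0.0122,-0.0244,-0.0244],
)

```text
time: 1.6
ee_pos: [0.4481, 0.1002, 0.2421]
tcp_rot: [3.141, -0.0, -1.04]
contact_force: [-1.3, -0.2, 0.7]
gripper_width: 0.003
```

servo_tool(
  claw=[-1,-1,-1],
  offset=[
    [0.28,-0.5,0],
    [0.56,-1,0],
    [0.56,-1,0],
  ],
  twist=[-0.0122,-0.0244,-0.0244],
)

```text
time: 1.9
ee_pos: [0.5046, -0.0, 0.2419]
tcp_rot: [3.141, -0.001, -1.193]
contact_force: [-0.6, -0.1, 0.4]
gripper_width: 0.002
```

servo_tool(
  claw=[-1,-1,-1,-1,-1],
  offset=[
    [0.28,-0.5,0],
    [0.56,-1,0],
    [0.56,-1,0],
    [0.56,-1,0],
    [0.56,-1,0],
  ],
  twist=[-0.0122,-0.0244,-0.0244,-0.0244,-0.0244],
)

```text
time: 2.4
ee_pos: [0.5584, -0.097, 0.2418]
tcp_rot: [3.141, 0.001, -1.342]
contact_force: [-1.1, 0.4, 0.8]
gripper_width: 0.001
```

Run:
```python
from h import *
p,i=snap('wrist','w1.png');print(i);snap('top','t1.png')
```

```text
{'camera_matrix': array([[309.70691629,   0.        , 317.94411873],
       [  0.        , 309.70691629, 202.12661201],
       [  0.        ,   0.        ,   1.        ]]), 'R': array([[-9.73949127e-01, -2.26766003e-01,  5.26850525e-04],
       [-2.18169598e-01,  9.37656574e-01,  2.70559008e-01],
       [-6.18475896e-02,  2.63395767e-01, -9.62703249e-01]]), 't': array([0.52140717, 0.17707198, 0.4385491 ])}
```

View pics/w1.png

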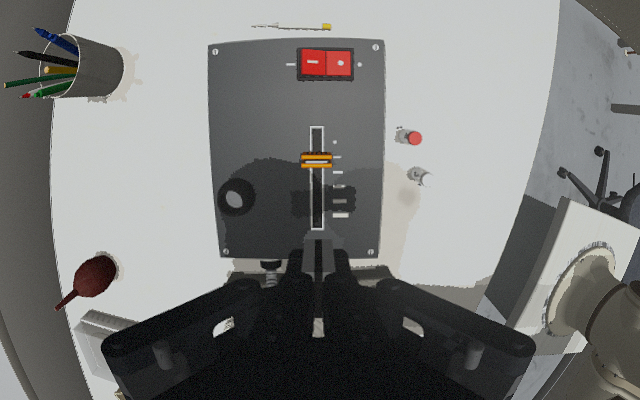

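The wrist view shows the cap at (317,160) beside bar 1, the rocker at (326,64), and panel corners at about (208,42), (384,40), (383,259) and (218,258). The closed fingers are at the bottom centre, lined up with the slot. I'll refine with the wrist rays.

```bash
cat >> h.py <<'E'
def won(i,u,v,z):
    K,R,t=[np.array(i[k]) for k in('camera_matrix','R','t')]
    x,y=(u-K[0,2])/K[0,0],(v-K[1,2])/K[1,1];r=np.hypot(x,y)+1e-12
    d=R.T@np.array([x/r*np.sin(r),y/r*np.sin(r),np.cos(r)]);o=-R.T@t
    return o+d*(z-o[2])/d[2]
E
python3 - <<'E'
from h import *
i=camera_info('wrist');w=cv2.imread('pics/w1.png')
C=np.array([won(i,u,v,.09)[:2] for u,v in((208,42),(384,40),(383,259),(218,258))])
L=np.array([[.085,-.11],[-.085,-.11],[-.085,.11],[.085,.11]])
a,b=L,C-C.mean(0);c=C.mean(0)
yaw=np.arctan2((a[:,0]*b[:,1]-a[:,1]*b[:,0]).sum(),(a*b).sum())
R=np.array([[np.cos(yaw),-np.sin(yaw)],[np.sin(yaw),np.cos(yaw)]])
print(c,yaw,(C-(c+L@R.T)).round(4))
h=cv2.cvtColor(w,cv2.COLOR_BGR2HSV)
for n,lo,hi,z,(x0,y0,x1,y1) in(('cap',(8,120,80),(25,255,255),.119,(290,140,345,180)),('rock',(0,150,80),(7,255,255),.098,(290,40,360,85))):
    m=cv2.inRange(h[y0:y1,x0:x1],np.array(lo),np.array(hi));v,u=np.nonzero(m)
    u0,v0=(u.min()+u.max())/2+x0,(v.min()+v.max())/2+y0
    p=won(i,u0,v0,z);print(n,u0,v0,p.round(4),(R.T@(p[:2]-c)).round(4))
    for q in((u.min()+x0,v0),(u.max()+x0,v0),(u0,v.min()+y0),(u0,v.max()+y0)): print('  ',(R.T@(won(i,*q,z)[:2]-c)).round(4))
# slot ends
for q in((317,127),(317,229)): print('slot',(R.T@(won(i,*q,.09)[:2]-c)).round(4))
E
```

```text
[ 0.58583364 -0.12629237] 0.23473339948700694 [[-0.0019 -0.0006]
 [ 0.0026  0.0036]
 [-0.0019 -0.0016]
 [ 0.0011 -0.0015]]
cap 316.0 159.5 [ 0.567  -0.1282  0.119 ] [-0.0187  0.0026]
   [-0.0063  0.0025]
   [-0.0312  0.0026]
   [-0.0188 -0.0037]
   [-0.0187  0.0089]
rock 325.5 62.0 [ 0.5784 -0.2128  0.098 ] [-0.0274 -0.0824]
   [-0.0059 -0.0826]
   [-0.049  -0.0827]
   [-0.0274 -0.0945]
   [-0.0273 -0.0705]
slot [-0.0196 -0.0236]
slot [-0.0191  0.0748]
```

servo_tool(
  claw=[-1,-1,-1,-1],
  offset=[
    [0,0,-0.4],
    [0,0,-0.8],
    [0,0,-1],
    [0,0,-1],
  ],
  twist=[0,0,0,0],
)

```text
time: 2.9
ee_pos: [0.5561, -0.0963, 0.1395]
tcp_rot: [3.135, 0.002, -1.341]
contact_force: [-0.8, -0.8, 0.7]
gripper_width: -0.001
```

servo_tool(
  claw=[-1,-1,-1,-1],
  offset=[
    [0,0,-0.15],
    [0,0,-0.29],
    [0,0,-0.29],
    [0,0,-0.29],
  ],
  twist=[0,0,0,0],
)

```text
time: 3.3
ee_pos: [0.5595, -0.0971, 0.115]
tcp_rot: [-3.139, -0.001, -1.341]
contact_force: [1.1, 0.5, 0.6]
gripper_width: -0.004
```

servo_tool(
  claw=[-1,-1,-1,-1,-1,-1,-1,-1],
  offset=[
    [0.012,-0.049,0],
    [0.023,-0.097,0],
    [0.029,-0.122,0],
    [0.035,-0.146,0],
    [0.04,-0.17,0],
    [0.046,-0.195,0],
    [0.046,-0.195,0],
    [0.046,-0.195,0],
  ],
  twist=[0,0,0,0,0,0,0,0],
)

```text
time: 4.1
ee_pos: [0.5633, -0.117, 0.1135]
tcp_rot: [-3.141, 0.0, -1.343]
contact_force: [-0.7, 1.9, 1.8]
gripper_width: -0.001
```

servo_tool(
  claw=[-1,-1,-1,-1,-1,-1],
  offset=[
    [0.002,-0.01,0],
    [0.005,-0.02,0],
    [0.007,-0.03,0],
    [0.009,-0.039,0],
    [0.009,-0.039,0],
    [0.009,-0.039,0],
  ],
  twist=[0,0,0,0,0,0],
)

```text
time: 4.7
ee_pos: [0.5638, -0.1214, 0.113]
tcp_rot: [3.141, -0.0, -1.343]
contact_force: [-0.5, 0.9, 0.1]
gripper_width: 0.0
```

servo_tool(
  claw=[-1,-1,-1,-1,-1,-1],
  offset=[
    [0.002,-0.01,0],
    [0.005,-0.02,0],
    [0.007,-0.03,0],
    [0.009,-0.039,0],
    [0.009,-0.039,0],
    [0.009,-0.039,0],
  ],
  twist=[0,0,0,0,0,0],
)

```text
time: 5.3
ee_pos: [0.565, -0.125, 0.1133]
tcp_rot: [-3.142, -0.0, -1.343]
contact_force: [0.9, 0.0, 0.2]
gripper_width: 0.0
```

servo_tool(
  claw=[-1,-1,-1,-1],
  offset=[
    [0.002,-0.01,0],
    [0.005,-0.02,0],
    [0.005,-0.02,0],
    [0.005,-0.02,0],
  ],
  twist=[0,0,0,0],
)

```text
time: 5.7
ee_pos: [0.5653, -0.1265, 0.1133]
tcp_rot: [3.141, 0.001, -1.343]
contact_force: [-1.1, 3.5, 0.8]
gripper_width: -0.002
```

servo_tool(
  claw=[-1,-1,-1,-1],
  offset=[
    [0.002,-0.01,0],
    [0.005,-0.02,0],
    [0.005,-0.02,0],
    [0.005,-0.02,0],
  ],
  twist=[0,0,0,0],
)

```text
time: 6.1
ee_pos: [0.5653, -0.1268, 0.1133]
tcp_rot: [3.141, 0.003, -1.343]
contact_force: [-3.2, 11.5, 4.0]
gripper_width: 0.001
```

Run:
```python
from h import *
p,i=snap('wrist','w2.png')
o=cv2.imread('pics/w2.png')[20:290,180:420];cv2.imwrite('pics/w2c.png',cv2.resize(o,(533,600),interpolation=cv2.INTER_CUBIC));print(sense()['contact_force'])
```

```text
[-2.38485389 11.70566096  4.31585544]
```

View pics/w2c.png

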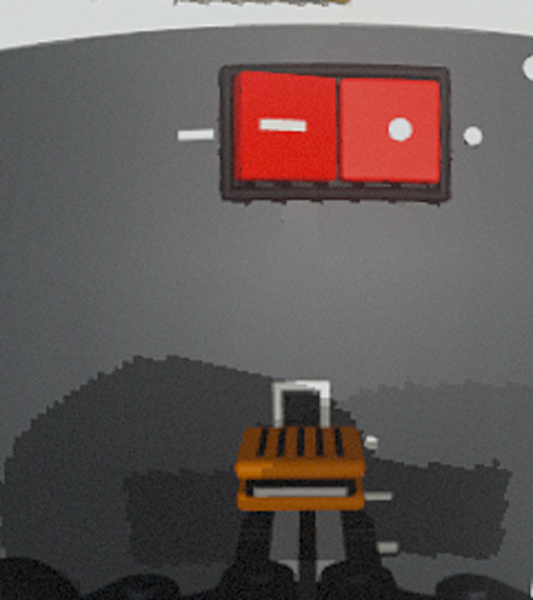

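The force has risen to 11.7 N with no further motion, so the lever is on its closed stop and the cap is next to the dot. Now I'll back off, rise, cross over and come down on the closed side.

servo_tool(
  claw=[-1,-1,-1,-1,-1,-1,-1,-1,-1,-1],
  offset=[
    [-0.012,0.05,0],
    [-0.023,0.1,0],
    [-0.023,0.1,0.2],
    [-0.023,0.1,0.4],
    [-0.023,0.1,0.4],
    [0.03,-0.13,0.4],
    [0.08,-0.34,0.4],
    [0.098,-0.415,0.4],
    [0.098,-0.415,0.4],
    [0.098,-0.415,0.4],
  ],
  twist=[0,0,0,0,0,0,0,0,0,0],
)

```text
time: 7.15
ee_pos: [0.5753, -0.1703, 0.1527]
tcp_rot: [3.141, 0.0, -1.343]
contact_force: [-0.2, 0.8, 0.1]
gripper_width: 0.003
```

servo_tool(
  claw=[-1,-1,-1,-1,-1],
  offset=[
    [0,0,-0.2],
    [0,0,-0.4],
    [0,0,-0.4],
    [0,0,-0.4],
    [0,0,-0.4],
  ],
  twist=[0,0,0,0,0],
)

```text
time: 7.65
ee_pos: [0.5766, -0.1701, 0.1145]
tcp_rot: [-3.14, -0.001, -1.342]
contact_force: [-0.6, -0.8, -0.6]
gripper_width: -0.003
```

servo_tool(
  claw=[-1,-1,-1,-1,-1],
  offset=[
    [-0.012,0.049,0],
    [-0.021,0.088,0],
    [-0.021,0.088,0],
    [-0.021,0.088,0],
    [-0.021,0.088,0],
  ],
  twist=[0,0,0,0,0],
)

```text
time: 8.15
ee_pos: [0.5737, -0.1616, 0.1134]
tcp_rot: [-3.141, -0.0, -1.343]
contact_force: [-0.4, 0.4, 0.3]
gripper_width: -0.003
```

servo_tool(
  claw=[-1,-1,-1],
  offset=[
    [-0.005,0.02,0],
    [-0.005,0.02,0],
    [-0.005,0.02,0],
  ],
  twist=[0,0,0],
)

```text
time: 8.45
ee_pos: [0.5731, -0.1596, 0.1133]
tcp_rot: [3.142, -0.0, -1.343]
contact_force: [-0.6, -0.6, -0.4]
gripper_width: 0.0
```

servo_tool(
  claw=[-1,-1,-1],
  offset=[
    [-0.005,0.02,0],
    [-0.005,0.02,0],
    [-0.005,0.02,0],
  ],
  twist=[0,0,0],
)

```text
time: 8.75
ee_pos: [0.5727, -0.1579, 0.1133]
tcp_rot: [-3.142, -0.0, -1.343]
contact_force: [0.6, -1.7, -0.8]
gripper_width: 0.002
```

servo_tool(
  claw=[-1,-1,-1],
  offset=[
    [-0.005,0.02,0],
    [-0.005,0.02,0],
    [-0.005,0.02,0],
  ],
  twist=[0,0,0],
)

```text
time: 9.05
ee_pos: [0.5723, -0.1561, 0.1133]
tcp_rot: [-3.141, -0.001, -1.343]
contact_force: [1.6, -5.2, -1.1]
gripper_width: 0.003
```

servo_tool(
  claw=[-1,-1,-1],
  offset=[
    [-0.005,0.02,0],
    [-0.005,0.02,0],
    [-0.005,0.02,0],
  ],
  twist=[0,0,0],
)

```text
time: 9.35
ee_pos: [0.5716, -0.1533, 0.1133]
tcp_rot: [-3.142, 0.001, -1.343]
contact_force: [0.6, -1.4, -0.3]
gripper_width: -0.003
```

servo_tool(
  claw=[-1,-1,-1],
  offset=[
    [-0.005,0.02,0],
    [-0.005,0.02,0],
    [-0.005,0.02,0],
  ],
  twist=[0,0,0],
)

```text
time: 9.65
ee_pos: [0.5709, -0.1511, 0.1133]
tcp_rot: [3.141, 0.001, -1.343]
contact_force: [-0.8, -0.3, -0.1]
gripper_width: 0.002
```

servo_tool(
  claw=[-1,-1,-1],
  offset=[
    [-0.005,0.02,0],
    [-0.005,0.02,0],
    [-0.005,0.02,0],
  ],
  twist=[0,0,0],
)

```text
time: 9.95
ee_pos: [0.5706, -0.1494, 0.1133]
tcp_rot: [3.142, 0.0, -1.343]
contact_force: [-0.1, -0.2, 0.2]
gripper_width: -0.002
```

servo_tool(
  claw=[-1,-1,-1],
  offset=[
    [-0.005,0.02,0],
    [-0.005,0.02,0],
    [-0.005,0.02,0],
  ],
  twist=[0,0,0],
)

```text
time: 10.25
ee_pos: [0.5702, -0.1476, 0.1133]
tcp_rot: [-3.142, 0.0, -1.343]
contact_force: [-0.4, -0.2, 0.0]
gripper_width: 0.001
```

servo_tool(
  claw=[-1,-1,-1],
  offset=[
    [-0.005,0.02,0],
    [-0.005,0.02,0],
    [-0.005,0.02,0],
  ],
  twist=[0,0,0],
)

```text
time: 10.55
ee_pos: [0.5697, -0.1456, 0.1133]
tcp_rot: [-3.142, -0.0, -1.343]
contact_force: [0.0, 0.4, 0.1]
gripper_width: -0.008
```

servo_tool(
  claw=[-1,-1,-1],
  offset=[
    [-0.005,0.02,0],
    [-0.005,0.02,0],
    [-0.005,0.02,0],
  ],
  twist=[0,0,0],
)

```text
time: 10.85
ee_pos: [0.5693, -0.144, 0.1133]
tcp_rot: [-3.141, -0.001, -1.343]
contact_force: [0.1, -3.1, -0.3]
gripper_width: -0.003
```

servo_tool(
  claw=[-1,-1,-1],
  offset=[
    [-0.005,0.02,0],
    [-0.005,0.02,0],
    [-0.005,0.02,0],
  ],
  twist=[0,0,0],
)

```text
time: 11.15
ee_pos: [0.5688, -0.1419, 0.1133]
tcp_rot: [-3.141, -0.0, -1.343]
contact_force: [0.9, -4.3, -0.8]
gripper_width: 0.0
```

The force dropped and contact came back 14 mm further on: click 1 is counted and the finger is pushing out of it. I'll keep going.

servo_tool(
  claw=[-1,-1,-1],
  offset=[
    [-0.005,0.02,0],
    [-0.005,0.02,0],
    [-0.005,0.02,0],
  ],
  twist=[0,0,0],
)

```text
time: 11.45
ee_pos: [0.5681, -0.1391, 0.1133]
tcp_rot: [-3.141, 0.001, -1.343]
contact_force: [0.7, -0.4, -0.3]
gripper_width: -0.001
```

servo_tool(
  claw=[-1,-1,-1],
  offset=[
    [-0.005,0.02,0],
    [-0.005,0.02,0],
    [-0.005,0.02,0],
  ],
  twist=[0,0,0],
)

```text
time: 11.75
ee_pos: [0.5674, -0.1372, 0.1132]
tcp_rot: [3.141, 0.001, -1.343]
contact_force: [0.1, -0.8, -0.7]
gripper_width: -0.001
```

servo_tool(
  claw=[-1,-1,-1],
  offset=[
    [-0.005,0.02,0],
    [-0.005,0.02,0],
    [-0.005,0.02,0],
  ],
  twist=[0,0,0],
)

```text
time: 12.05
ee_pos: [0.5671, -0.1355, 0.1133]
tcp_rot: [3.142, 0.0, -1.343]
contact_force: [0.6, -1.0, 0.7]
gripper_width: 0.002
```

servo_tool(
  claw=[-1,-1,-1],
  offset=[
    [-0.005,0.02,0],
    [-0.005,0.02,0],
    [-0.005,0.02,0],
  ],
  twist=[0,0,0],
)

```text
time: 12.35
ee_pos: [0.5666, -0.1336, 0.1133]
tcp_rot: [3.142, 0.0, -1.343]
contact_force: [-0.9, 0.5, 0.4]
gripper_width: 0.003
```

servo_tool(
  claw=[-1,-1,-1],
  offset=[
    [-0.005,0.02,0],
    [-0.005,0.02,0],
    [-0.005,0.02,0],
  ],
  twist=[0,0,0],
)

```text
time: 12.65
ee_pos: [0.5662, -0.1316, 0.1133]
tcp_rot: [-3.142, -0.0, -1.343]
contact_force: [-0.4, 0.5, -0.9]
gripper_width: 0.001
```

servo_tool(
  claw=[-1,-1,-1],
  offset=[
    [-0.005,0.02,0],
    [-0.005,0.02,0],
    [-0.005,0.02,0],
  ],
  twist=[0,0,0],
)

```text
time: 12.95
ee_pos: [0.5658, -0.1301, 0.1134]
tcp_rot: [-3.141, -0.001, -1.343]
contact_force: [1.4, -4.0, -1.8]
gripper_width: -0.002
```

servo_tool(
  claw=[-1,-1,-1],
  offset=[
    [-0.005,0.02,0],
    [-0.005,0.02,0],
    [-0.005,0.02,0],
  ],
  twist=[0,0,0],
)

```text
time: 13.25
ee_pos: [0.5652, -0.1277, 0.1133]
tcp_rot: [-3.141, 0.0, -1.343]
contact_force: [1.0, -2.6, -0.9]
gripper_width: -0.002
```

The finger is in contact with click 2 and pushing out of it. I'll take the last crest one step at a time.

servo_tool(
  claw=[-1,-1,-1],
  offset=[
    [-0.005,0.02,0],
    [-0.005,0.02,0],
    [-0.005,0.02,0],
  ],
  twist=[0,0,0],
)

```text
time: 13.55
ee_pos: [0.5644, -0.125, 0.1133]
tcp_rot: [3.141, 0.001, -1.343]
contact_force: [-0.7, -0.7, -0.1]
gripper_width: -0.001
```

servo_tool(
  claw=[-1,-1,-1],
  offset=[
    [-0.003,0.015,0],
    [-0.003,0.015,0],
    [-0.003,0.015,0],
  ],
  twist=[0,0,0],
)

```text
time: 13.85
ee_pos: [0.5643, -0.1238, 0.1133]
tcp_rot: [-3.142, 0.0, -1.343]
contact_force: [0.1, -0.2, 0.4]
gripper_width: -0.001
```

Run:
```python
from h import *
p,i=snap('wrist','w3.png')
o=cv2.imread('pics/w3.png')[20:290,180:420];cv2.imwrite('pics/w3c.png',cv2.resize(o,(533,600),interpolation=cv2.INTER_CUBIC));print(sense()['contact_force'])
```

```text
[0.01030719 0.30317656 0.11304142]
```

View pics/w3c.png

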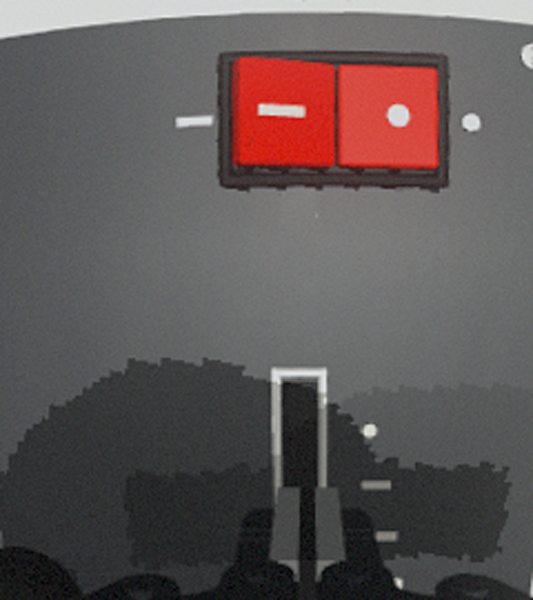

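The fingers hide the cap, so I'll confirm by feel with a small nudge that stays short of the click 3 position. Then I'll retreat and look.

servo_tool(
  claw=[-1,-1,-1],
  offset=[
    [-0.003,0.015,0],
    [-0.003,0.015,0],
    [-0.003,0.015,0],
  ],
  twist=[0,0,0],
)

```text
time: 14.2
ee_pos: [0.564, -0.1225, 0.1133]
tcp_rot: [3.142, 0.0, -1.343]
contact_force: [0.1, -0.7, 0.9]
gripper_width: -0.006
```

servo_tool(
  claw=[-1,-1,-1,-1,-1,-1,-1,-1,-1],
  offset=[
    [0.012,-0.05,0],
    [0.023,-0.1,0],
    [0.035,-0.15,0],
    [0.035,-0.15,0.3],
    [0.035,-0.15,0.7],
    [0.12,-0.5,0.7],
    [0.18,-0.76,0.7],
    [0.18,-0.76,0.7],
    [0.18,-0.76,0.7],
  ],
  twist=[0,0,0,0,0,0,0,0,0],
)

```text
time: 15.1
ee_pos: [0.5817, -0.1993, 0.1828]
tcp_rot: [3.141, 0.0, -1.345]
contact_force: [0.4, 1.4, 0.6]
gripper_width: -0.0
```

Run:
```python
from h import *
s=sense();print(s['ee_pos'],s['contact_force'])
p,i=snap('top','t4.png');q,k=snap('wrist','w4.png');r,j=snap('side','s4.png')
A=cv2.imread('pics/t4.png')[120:250,330:460];B=cv2.imread('pics/s4.png')[190:320,285:415]
cv2.imwrite('pics/c4.png',cv2.resize(np.hstack([A,B]),(800,400),interpolation=cv2.INTER_CUBIC))
```

```text
[ 0.58171108 -0.19934504  0.18282392] [0.3610918  1.36013574 0.60504806]
```

View pics/c4.png

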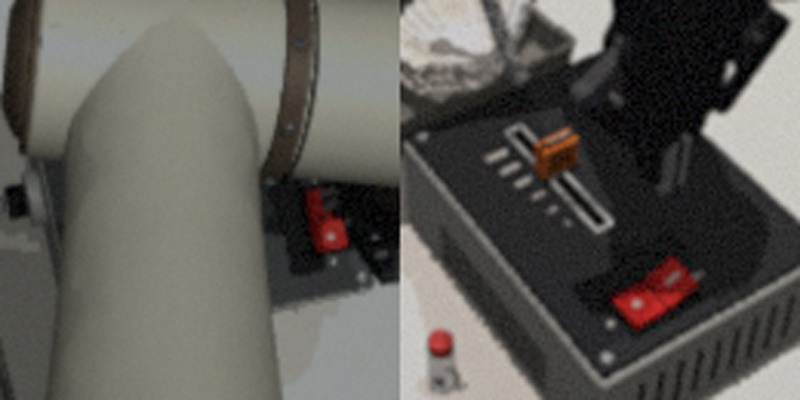

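The side view shows the cap beside the third bar, and the top view is mostly blocked by the arm. I'll check the lever position from the side cap pixels, against the click 1 picture.

Run:
```python
from h import *
j=camera_info('side');u=np.array([-.23,.973]);P=[]
for f in('s0','s4'):
    h=cv2.cvtColor(cv2.imread(f'pics/{f}.png'),cv2.COLOR_BGR2HSV)[200:275,300:380]
    m=cv2.inRange(h,np.array((8,100,60)),np.array((22,255,255)));v,x=np.nonzero(m);P.append(onz(j,x.mean()+300,v.mean()+200,.108)[:2])
print(P,'moved along slot',u@(P[1]-P[0]))
```

```text
[array([ 0.56669991, -0.12473357]), array([ 0.56222949, -0.10267934])] moved along slot 0.02248696352511897
```

Run:
```python
from h import *
j=camera_info('side')
for f in('s0','s4','w4'):
    h=cv2.cvtColor(cv2.imread(f'pics/{f}.png'),cv2.COLOR_BGR2HSV)
    m=cv2.inRange(h,np.array((8,100,60)),np.array((22,255,255)))
    _,_,st,c=cv2.connectedComponentsWithStats(m);o=np.argsort(-st[1:,4])[:4]+1
    print(f,[(st[q].tolist(),c[q].round(1).tolist()) for q in o])
A=np.array([[.9732,-.23],[.23,.9732]]);cc=np.array([.5866,-.1263])
for v in(.014,.028,.042):
    for z in (.095,.119):
        print(v,z,[proj(j,[*(cc+A@np.array([-.02+dx,-.01+v+dy])),z]).round(1).tolist() for dx,dy in((-.013,-.0055),(-.013,.0055),(.013,.0055),(.013,-.0055))])
I=[cv2.resize(cv2.imread(f'pics/{f}.png')[215:275,305:385],(400,300),interpolation=cv2.INTER_CUBIC) for f in('s0','s4')]
W=cv2.imread('pics/w4.png')[0:300,120:520]
cv2.imwrite('pics/c5.png',np.vstack([np.hstack(I),np.hstack([W,W*0])]))
```

```text
s0 [([626, 97, 14, 18, 134], [634.0, 105.6]), ([336, 239, 15, 17, 114], [341.6, 245.8]), ([624, 124, 16, 15, 90], [631.7, 130.7]), ([487, 212, 4, 24, 69], [488.2, 223.3])]
s4 [([619, 97, 21, 42, 412], [631.8, 118.7]), ([328, 231, 16, 17, 128], [335.0, 238.2]), ([486, 212, 5, 24, 74], [488.0, 223.5]), ([193, 2, 10, 10, 35], [197.5, 6.9])]
w4 [([313, 318, 11, 15, 93], [317.8, 327.4]), ([6, 176, 24, 19, 82], [15.5, 185.8]), ([29, 175, 10, 8, 18], [32.7, 178.3]), ([39, 169, 6, 5, 12], [41.8, 170.3])]
0.014 0.095 [[337.6, 256.2], [334.2, 252.5], [345.5, 247.0], [348.9, 250.6]]
0.014 0.119 [[338.2, 247.3], [334.7, 243.5], [346.2, 238.1], [349.7, 241.7]]
0.028 0.095 [[333.3, 251.4], [330.0, 247.8], [341.2, 242.4], [344.6, 246.0]]
0.028 0.119 [[333.8, 242.5], [330.4, 238.9], [341.8, 233.6], [345.2, 237.1]]
0.042 0.095 [[329.1, 246.8], [325.9, 243.2], [337.0, 238.0], [340.3, 241.5]]
0.042 0.119 [[329.5, 237.9], [326.2, 234.4], [337.5, 229.2], [340.9, 232.6]]
```

View pics/c5.png

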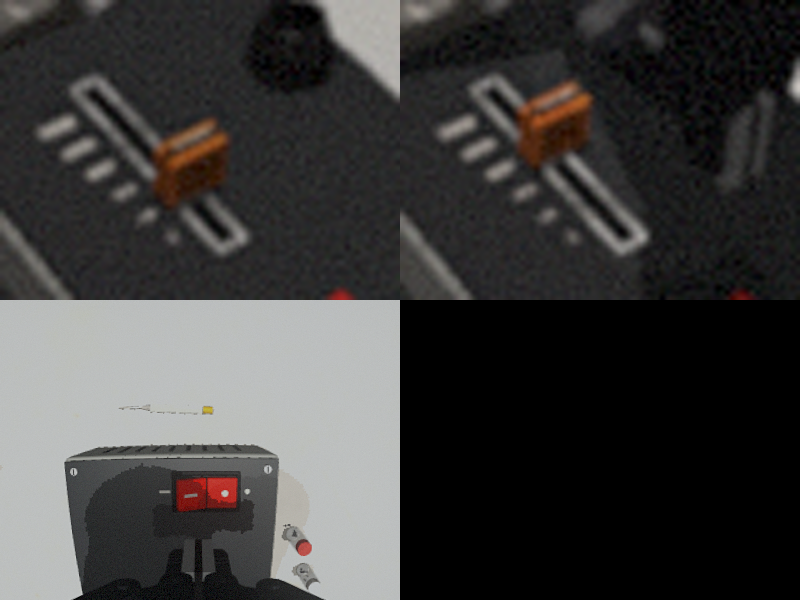

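The bounding-box shift is (-8,-8) px, against a predicted (-8.6,-9.3) for click 3 and (-4.3,-4.7) for click 2. That points to click 3, but the order of the steps matters, so I'll check it from the same wrist pose as before.

servo_tool(
  claw=[-1,-1,-1,-1,-1,-1,-1],
  offset=[
    [0,0,0.3],
    [0,0,0.6],
    [-0.12,0.5,0.6],
    [-0.23,1,0.6],
    [-0.23,1,0.6],
    [-0.23,1,0.6],
    [-0.23,1,0.6],
  ],
  twist=[0,0,0,0,0,0,0],
)

```text
time: 15.95
ee_pos: [0.5592, -0.0986, 0.2434]
tcp_rot: [-3.142, -0.0, -1.342]
contact_force: [0.6, -0.2, 0.6]
gripper_width: -0.002
```

Run:
```python
from h import *
p,i=snap('wrist','w5.png');c=np.array([.58583,-.12629]);yaw=.2347
R=np.array([[np.cos(yaw),-np.sin(yaw)],[np.sin(yaw),np.cos(yaw)]])
h=cv2.cvtColor(cv2.imread('pics/w5.png'),cv2.COLOR_BGR2HSV)
m=np.zeros(h.shape[:2],np.uint8);m[130:235,285:350]=cv2.inRange(h,np.array((8,110,60)),np.array((25,255,255)))[130:235,285:350]
v,u=np.nonzero(m);print(u.min(),u.max(),v.min(),v.max(),len(u))
for q in(v.min(),v.max(),(v.min()+v.max())/2): print((R.T@(won(i,(u.min()+u.max())/2,q,.119)[:2]-c)).round(4))
_,_,st,_=cv2.connectedComponentsWithStats(m);print(st[1:].tolist())
```

```text
302 332 179 196 388
[-0.0191  0.0169]
[-0.019   0.0317]
[-0.019   0.0242]
[[302, 179, 31, 18, 388]]
```

The wrist view puts the cap about 22 mm from its click 1 place, which is between click 2 (14) and click 3 (28). The lever may be balanced on the crest, so I'll compare the two crops.

Run:
```python
from h import *
I=[cv2.resize(cv2.imread(f'pics/{f}.png')[115:240,275:375],(400,500),interpolation=cv2.INTER_CUBIC) for f in('w1','w5')]
cv2.imwrite('pics/c6.png',np.hstack(I))
i=camera_info('wrist');o=-np.array(i['R']).T@i['t'];print('cam',o)
```

```text
cam [ 0.57414665 -0.16532286  0.37551393]
```

View pics/c6.png

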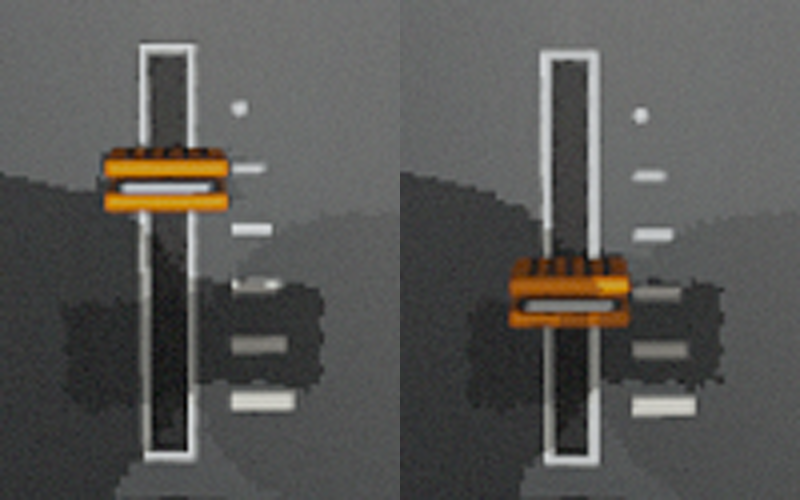

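In the right crop the cap's core sits only 13 px below bar 3, where parallax calls for about 34 px. The lever is therefore about 4.5 mm short, near 0.037, just past the crest and not in the notch. I'll go back behind it and push on gently by feel.

servo_tool(
  claw=[-1,-1,-1,-1,-1,-1],
  offset=[
    [0.071,-0.336,0],
    [0.071,-0.336,0],
    [0.071,-0.336,-0.4],
    [0.071,-0.336,-0.8],
    [0.071,-0.336,-0.8],
    [0.071,-0.336,-0.8],
  ],
  twist=[0,0,0,0,0,0],
)

```text
time: 16.6
ee_pos: [0.5665, -0.1331, 0.1635]
tcp_rot: [3.14, -0.001, -1.343]
contact_force: [0.0, -0.8, 0.8]
gripper_width: 0.001
```

servo_tool(
  claw=[-1,-1,-1,-1,-1],
  offset=[
    [0,0,-0.3],
    [0,0,-0.5],
    [0,0,-0.5],
    [0,0,-0.5],
    [0,0,-0.5],
  ],
  twist=[0,0,0,0,0],
)

```text
time: 17.1
ee_pos: [0.5679, -0.1324, 0.1159]
tcp_rot: [-3.137, -0.002, -1.342]
contact_force: [1.0, 0.9, 0.7]
gripper_width: -0.003
```

servo_tool(
  claw=[-1,-1,-1,-1,-1],
  offset=[
    [-0.01,0.04,0],
    [-0.018,0.075,0],
    [-0.018,0.075,0],
    [-0.018,0.075,0],
    [-0.018,0.075,0],
  ],
  twist=[0,0,0,0,0],
)

```text
time: 17.6
ee_pos: [0.5644, -0.1247, 0.1134]
tcp_rot: [-3.142, -0.0, -1.343]
contact_force: [-0.1, -0.8, 0.3]
gripper_width: 0.001
```

servo_tool(
  claw=[-1,-1,-1],
  offset=[
    [-0.002,0.01,0],
    [-0.002,0.01,0],
    [-0.002,0.01,0],
  ],
  twist=[0,0,0],
)

```text
time: 17.9
ee_pos: [0.5641, -0.1237, 0.1132]
tcp_rot: [3.141, 0.0, -1.343]
contact_force: [-0.5, -0.5, -0.1]
gripper_width: -0.003
```

servo_tool(
  claw=[-1,-1,-1],
  offset=[
    [-0.002,0.01,0],
    [-0.002,0.01,0],
    [-0.002,0.01,0],
  ],
  twist=[0,0,0],
)

```text
time: 18.2
ee_pos: [0.564, -0.1227, 0.1133]
tcp_rot: [-3.142, -0.0, -1.343]
contact_force: [-0.2, -0.0, -0.4]
gripper_width: 0.004
```

servo_tool(
  claw=[-1,-1,-1],
  offset=[
    [-0.002,0.01,0],
    [-0.002,0.01,0],
    [-0.002,0.01,0],
  ],
  twist=[0,0,0],
)

```text
time: 18.5
ee_pos: [0.5638, -0.1217, 0.1133]
tcp_rot: [-3.142, -0.0, -1.343]
contact_force: [0.7, 0.1, -0.7]
gripper_width: 0.003
```

servo_tool(
  claw=[-1,-1,-1],
  offset=[
    [-0.002,0.01,0],
    [-0.002,0.01,0],
    [-0.002,0.01,0],
  ],
  twist=[0,0,0],
)

```text
time: 18.8
ee_pos: [0.5636, -0.1207, 0.1133]
tcp_rot: [-3.142, 0.0, -1.343]
contact_force: [-0.3, -0.4, 0.2]
gripper_width: -0.002
```

servo_tool(
  claw=[-1,-1,-1],
  offset=[
    [-0.002,0.01,0],
    [-0.002,0.01,0],
    [-0.002,0.01,0],
  ],
  twist=[0,0,0],
)

```text
time: 19.1
ee_pos: [0.5634, -0.1197, 0.1133]
tcp_rot: [3.142, -0.0, -1.343]
contact_force: [1.0, -0.6, -0.2]
gripper_width: -0.0
```

servo_tool(
  claw=[-1,-1,-1],
  offset=[
    [-0.002,0.01,0],
    [-0.002,0.01,0],
    [-0.002,0.01,0],
  ],
  twist=[0,0,0],
)

```text
time: 19.4
ee_pos: [0.5631, -0.1187, 0.1133]
tcp_rot: [3.142, -0.0, -1.343]
contact_force: [0.3, 0.4, 0.4]
gripper_width: 0.003
```

The finger is now at a lever equivalent of 0.041 with no resistance. One more careful millimetre or two should touch the cap if it rests in notch 3 (contact expected at 0.042, crest only at 0.049).

servo_tool(
  claw=[-1,-1,-1],
  offset=[
    [-0.002,0.01,0],
    [-0.002,0.01,0],
    [-0.002,0.01,0],
  ],
  twist=[0,0,0],
)

```text
time: 19.7
ee_pos: [0.563, -0.1177, 0.1133]
tcp_rot: [-3.142, 0.0, -1.343]
contact_force: [0.2, -0.9, -0.1]
gripper_width: -0.001
```

servo_tool(
  claw=[-1,-1,-1],
  offset=[
    [-0.002,0.007,0],
    [-0.002,0.007,0],
    [-0.002,0.007,0],
  ],
  twist=[0,0,0],
)

```text
time: 20.0
ee_pos: [0.5628, -0.1171, 0.1133]
tcp_rot: [-3.142, -0.0, -1.343]
contact_force: [0.5, -0.1, -0.1]
gripper_width: 0.001
```

servo_tool(
  claw=[-1,-1,-1,-1,-1,-1],
  offset=[
    [0.012,-0.05,0],
    [0.023,-0.1,0],
    [0.035,-0.15,0],
    [0.035,-0.15,0.4],
    [0.035,-0.15,0.8],
    [0.035,-0.15,0.8],
  ],
  twist=[0,0,0,0,0,0],
)

```text
time: 20.6
ee_pos: [0.5699, -0.133, 0.1997]
tcp_rot: [-3.13, -0.004, -1.342]
contact_force: [0.4, -0.8, 0.7]
gripper_width: -0.001
```

servo_tool(
  claw=[-1,-1,-1,-1,-1],
  offset=[
    [-0.071,0.336,0.5],
    [-0.071,0.336,0.5],
    [-0.071,0.336,0.5],
    [-0.071,0.336,0.5],
    [-0.071,0.336,0.5],
  ],
  twist=[0,0,0,0,0],
)

```text
time: 21.1
ee_pos: [0.5584, -0.0989, 0.2415]
tcp_rot: [3.138, 0.001, -1.344]
contact_force: [-0.1, 0.5, -0.2]
gripper_width: -0.001
```

Run:
```python
from h import *
p,i=snap('wrist','w6.png');s=sense();print(s['ee_pos'],s['tcp_rot'])
c=np.array([.58583,-.12629]);yaw=.2347
R=np.array([[np.cos(yaw),-np.sin(yaw)],[np.sin(yaw),np.cos(yaw)]])
im=cv2.imread('pics/w6.png');h=cv2.cvtColor(im,cv2.COLOR_BGR2HSV)
m=np.zeros(h.shape[:2],np.uint8);m[130:235,285:350]=cv2.inRange(h,np.array((8,110,60)),np.array((25,255,255)))[130:235,285:350]
v,u=np.nonzero(m);print(u.min(),u.max(),v.min(),v.max())
f=lambda u,v,z:(R.T@(won(i,u,v,z)[:2]-c)).round(4)
print([f(317,q,.119) for q in(v.min(),v.max())])
print('marks',[f(336,115+r/4,.09) for r in(115,175,235,293,350,406)],'core w5',f(317,115+306/4,.121))
I=[cv2.resize(cv2.imread(f'pics/{f}.png')[115:240,275:375],(400,500),interpolation=cv2.INTER_CUBIC) for f in('w5','w6')]
cv2.imwrite('pics/c7.png',np.hstack(I))
```

```text
[ 0.55851101 -0.09893981  0.24159343] [ 3.13845539e+00  6.44164295e-04 -1.34380844e+00]
300 331 184 202
[array([-0.0203,  0.0208]), array([-0.0201,  0.0365])]
marks [array([-0.0379, -0.0105]), array([-0.0379,  0.0034]), array([-0.038 ,  0.0175]), array([-0.0381,  0.0314]), array([-0.0382,  0.0453]), array([-0.0383,  0.0594])] core w5 [-0.0202  0.0268]
```

View pics/c7.png

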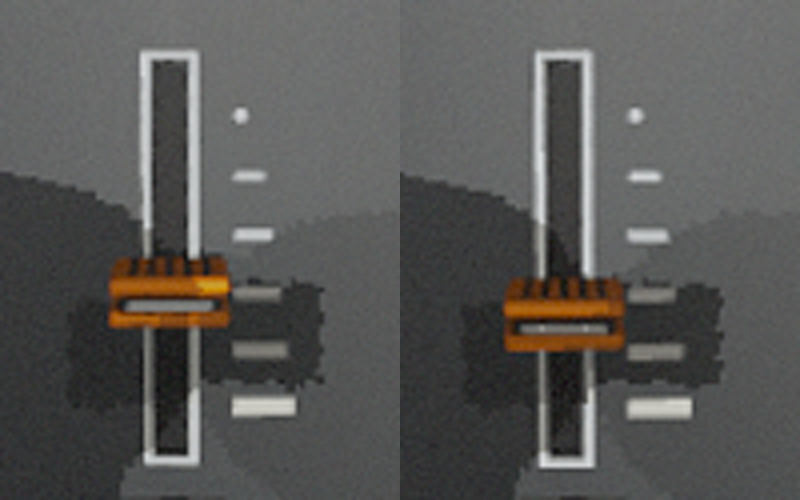

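In the right crop the cap's core is 33 px below bar 3, against about 34 expected, so the lever is now in the third notch at roughly 0.042. Next is the rocker, with the far-half press point at about (0.596,-0.208).

servo_tool(
  claw=[-1,-1,-1,-1],
  offset=[
    [0.18,-0.5,0],
    [0.36,-1,0],
    [0.36,-1,0],
    [0.36,-1,0],
  ],
  twist=[0,0,0,0],
)

```text
time: 21.55
ee_pos: [0.5948, -0.2002, 0.2412]
tcp_rot: [3.139, 0.001, -1.346]
contact_force: [0.1, -0.1, 0.1]
gripper_width: 0.001
```

servo_tool(
  claw=[-1,-1,-1,-1,-1,-1],
  offset=[
    [0.02,-0.09,-0.3],
    [0.02,-0.09,-0.6],
    [0.02,-0.09,-1],
    [0.02,-0.09,-1],
    [0.02,-0.09,-1],
    [0.02,-0.09,-1],
  ],
  twist=[0,0,0,0,0,0],
)

```text
time: 22.15
ee_pos: [0.5986, -0.2072, 0.1459]
tcp_rot: [-3.138, -0.002, -1.342]
contact_force: [0.6, -0.1, 1.0]
gripper_width: -0.002
```

Now I'll press down in small steps.

servo_tool(
  claw=[-1,-1,-1,-1],
  offset=[
    [-0.01,0,-0.15],
    [-0.01,0,-0.25],
    [-0.01,0,-0.25],
    [-0.01,0,-0.25],
  ],
  twist=[0,0,0,0],
)

```text
time: 22.55
ee_pos: [0.5967, -0.2075, 0.1192]
tcp_rot: [-3.14, -0.001, -1.343]
contact_force: [0.2, 0.4, -0.0]
gripper_width: 0.0
```

servo_tool(
  claw=[-1,-1,-1,-1],
  offset=[
    [0,0,-0.02],
    [0,0,-0.04],
    [0,0,-0.06],
    [0,0,-0.06],
  ],
  twist=[0,0,0,0],
)

```text
time: 22.95
ee_pos: [0.5969, -0.2074, 0.1128]
tcp_rot: [-3.14, -0.001, -1.343]
contact_force: [0.6, 0.5, 1.9]
gripper_width: 0.003
```

servo_tool(
  claw=[-1,-1,-1,-1],
  offset=[
    [0,0,-0.02],
    [0,0,-0.04],
    [0,0,-0.04],
    [0,0,-0.04],
  ],
  twist=[0,0,0,0],
)

```text
time: 23.35
ee_pos: [0.5954, -0.2075, 0.1076]
tcp_rot: [3.14, 0.001, -1.343]
contact_force: [0.0, -0.1, -0.7]
gripper_width: -0.001
```

servo_tool(
  claw=[-1,-1,-1],
  offset=[
    [0,0,-0.015],
    [0,0,-0.02],
    [0,0,-0.02],
  ],
  twist=[0,0,0],
)

```text
time: 23.65
ee_pos: [0.5959, -0.2075, 0.107]
tcp_rot: [3.141, -0.0, -1.343]
contact_force: [-2.7, 0.8, 4.9]
gripper_width: -0.003
```

servo_tool(
  claw=[-1,-1,-1,-1,-1],
  offset=[
    [0,0,0.3],
    [0,0,0.7],
    [0,0,1],
    [0,0,1],
    [0,0,1],
  ],
  twist=[0,0,0,0,0],
)

```text
time: 24.15
ee_pos: [0.5962, -0.2073, 0.2067]
tcp_rot: [-3.14, 0.0, -1.343]
contact_force: [-0.2, 0.4, -1.3]
gripper_width: -0.001
```

servo_tool(
  claw=[-1,-1,-1,-1,-1],
  offset=[
    [-0.2,0.5,0.2],
    [-0.37,1,0.36],
    [-0.37,1,0.36],
    [-0.37,1,0.36],
    [-0.37,1,0.36],
  ],
  twist=[0,0,0,0,0],
)

```text
time: 24.65
ee_pos: [0.5588, -0.1075, 0.2411]
tcp_rot: [3.14, 0.0, -1.343]
contact_force: [0.2, 0.4, -0.6]
gripper_width: 0.001
```

Run:
```python
from h import *
snap('wrist','w7.png');snap('side','s7.png')
a=cv2.resize(cv2.imread('pics/w7.png')[30:240,200:400],(476,500),interpolation=cv2.INTER_CUBIC)
b=cv2.resize(cv2.imread('pics/s7.png')[215:340,285:366],(324,500),interpolation=cv2.INTER_CUBIC)
b=cv2.resize(cv2.imread('pics/s7.png')[215:340,310:391],(324,500),interpolation=cv2.INTER_CUBIC)
cv2.imwrite('pics/c8.png',np.hstack([a,b]));s=sense();print(s['ee_pos'],s['contact_force'],s['time'])
```

```text
[ 0.55898515 -0.10821671  0.24092206] [-0.18666003  0.5605014   0.3720226 ] 24.75
```

View pics/c8.png

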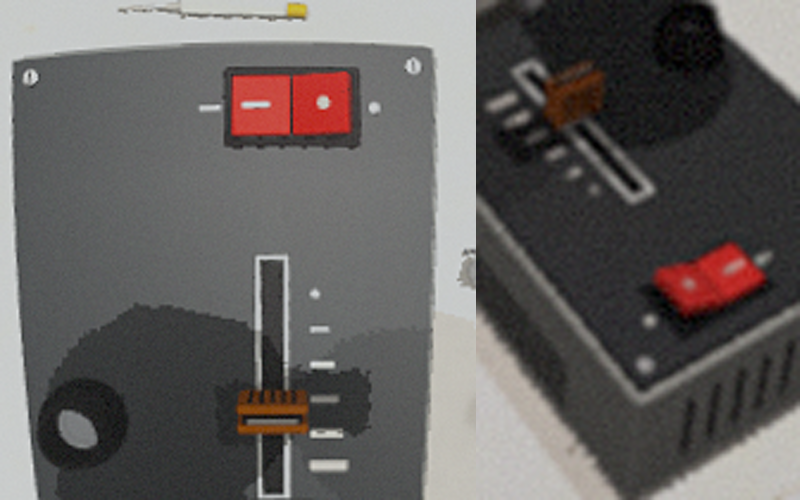

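The rocker's near end now stands up and its far end is down, so it is on. The lever still sits in the third click: its core is 22 px below bar 3, about 24 expected with parallax. The arm is clear of everything, so I'll hand in.

```bash
python3 -c "from rig import *;print(sign_off())"
```

```text
the job is handed in; nothing more can be done
None
```

I closed the lever, opened it to the third click and switched the lamp on. I handed the job in at about 25 s of the 72 s, and `sign_off()` gave no verdict.

- **Closing:** I pushed the lever back with the shut fingertips until the force rose to 11.7 N with no further motion. The cap was then beside the dot.
- **Counting up:** Pushing from the closed side, I felt the finger meet the lever at closed, click 1 and click 2, about 14 mm apart.
- **Third click, a check that disagreed:** The first check put the lever at about 0.037 m, just past the crest and short of the notch. The finger had felt no force, which had looked like a completed jump. I went back and pushed about 5 mm further, to a finger position equal to about 0.0426 m, and felt no clear contact.
- **Lever at the end:** The last two pictures put it at about 0.0415 m, roughly ±1 mm. The finger never went near the 0.05 m limit.
- **Lamp:** I pressed the far end of the rocker until it bottomed out at about 5 N. The last picture shows the far end down and the near end up.
- **Surroundings:** The final wrist force was within noise (under 1 N), with the arm well clear. The loupe and screwdriver look undisturbed in the last picture. I did not measure them, and I did not check the vials or tweezers at the end.

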